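# Find the radius leaf that sits on the blue glass without rocking

### The arm

A 6-joint arm with a two-finger parallel gripper is mounted at the origin on the work surface. World frame = base frame: x ahead of the robot, y to its left, z up, the work surface at z = 0. Lengths are in m, angles in rad, forces in N, time in s.
With the tool pointing down it reaches from about 0.4 to 0.925 m from the base axis. Payload 12.5 kg.
Tool frame: the origin (TCP) lies between the finger pads; the fingertips stand 8 mm ahead of it and the grasp point (between the pads) lies 11 mm behind it; x points along the fingers, z is the direction in which the jaws open and shut, and the axes are right-handed (so a half turn about x gives the same grasp; the last joint's range is limited). The gripper opens to 95 mm and grips with 3 to 60 N. Pads are 20 mm wide; open, the fingers measure 119 mm over their backs; the gripper's body (75 mm by 180 mm) begins 59 mm behind the grasp point.
Start: joints at [-0.106, 0.491, 1.559, -0, 1.092, -0.106], TCP at [0.625, 0, 0.223] pointing down, gripper open.
Joint ranges: [-3.1, 3.1], [-0.84, 2.19], [0.05, 2.79], [-1.13, 4.28], [0.06, 2.93], [-2.69, 2.69]. Speed limits (rad/s): [2.22, 2.22, 2.79, 3.14, 3.14, 3.14].

### API

Orientations are given as a unit quaternion [w, x, y, z].
In Python, from rig import r gives the robot as it stands.
- The arm moves only by the tool send_rows, never from a script. Its argument "targets" is a list that holds one entry, the list of rows, each a list of 5 numbers: the closure, from 0 (fully open) to 1 (shut), then the shift along the tool's x, y, z in units of 0.04 m (1.0 is 0.04 m), then the turn about the tool's x in units of 0.15 rad (1.0 is 0.15 rad). In form: [[[claw, tx, ty, tz, roll], ...]]. A call has 1 to 12 rows; each row shifts and turns the pose as measured when the row begins, along the tool's axes as they then stand; what a row does not reach is not made up. A row lasts 1/10 s, in which the tool goes at most 50 mm and 8.59 degrees, less where a joint would pass 70% of its speed; a pose out of reach is approached as far as the arm can. A call with a number of a shift or a turn outside -1 to 1 is refused whole. A call with a gripper value outside its range is refused whole. The fingers move at their own pace and stop on an object; "force" is the grip in N (left out, the last holds). Time passes only in rows, so rows that do not move let the fingers close. It gives the time, the measured TCP pose, the force and the opening at its end, in the units of the state.
- r.state(): the state, without advancing time (a new reading comes with each control period).
- r.capture(name): name is "scene" or "side" or "wrist"; returns a dict with "pixels" (480x640x3 uint8, red, green, blue), "mtx" (3x3 intrinsics, pixels), "R" (3x3) and "t" (3): a world point X has camera coordinates R X + t; the wrist camera has in their place "T_tool_cam" (4x4, takes a point from camera to tool coordinates, whose origin is the TCP and whose axes are the tool frame's). Camera axes: x right, y down, z forward; pixel columns grow to the right and rows downward; lengths in m; the calibration is good to about 2 mm. A picture is of the moment at which its call begins: read the wrist's pose just before it. There is no depth.
- r.hand_in(): hands the job in, once; it reports no verdict.
Trained networks look in a picture, given as the dict that the camera call returned (one of the last four; its "shot" number tells which), for a name from the list of things; names that differ only in an ending like _2 or _b are one class to them, and where a whole thing is asked for, a point or a joint stands for the part that bears it (a point fixed in the world has none). Each returns a list of dicts, best first, with "p" (0 to 1); they miss things now and then, are a little off and sometimes report something else, mostly with a low value. They report only what shows in the picture. A call takes as long as a camera call. They do not tell look-alikes from the thing itself.
- r.find_in(label, picture): "extent" ([centre column, centre row, width, height] as shares, 0 to 1, of the picture: columns of its width, rows of its height, round what is visible of it).
- r.masks_of(label, picture): "mask" (480x640 bool, what is visible of it) and "extent" ([centre column, centre row, width, height] as shares, 0 to 1, of the picture: columns of its width, rows of its height, round what is visible of it).
The state is a dict: "t": time; "joints": joint angles; "joint_velocities": joint speeds; "joint_efforts": joint torques, N m; "eef_pos": TCP position; "tcp_rot": TCP orientation; "ft_force": force on the tool from outside, world axes, zero at the start; "ft_torque": the same for the moment, N m; "gripper_width": finger opening in m.
Only numpy, scipy, OpenCV 4.12 (cv2) and the standard library are available. Lean on these libraries where they do the work, as an engineer would, in place of code of your own. Each camera call takes 0.05 s, during which the arm holds its last target.

### The job

Take the three-leaf radius gauge and touch its concave leaves level to the side of the upturned blue glass that stands beside the orange lot card, until you find the leaf that lies on the curve without rocking or gap. Press that leaf home with a light, steady touch of a few newtons for about a second, then leave the gauge standing on its foot, still nested against the glass, and let go. Be gentle, since the glass cracks at 20 N, and do not disturb the other glassware.

Things in the scene. Friction and masses are not known exactly. Their poses are not given: they have to be found in the camera images.
- gauge_grip (a point): Centre of the upright square black grip of the loose gauge, on its axis, 60 mm above the underside of its foot. Grip 24 by 24 mm, free from 28 to 85 mm above the foot, faces square to the gauge's x and y axes; z up. Gauge about 0.25 kg, within 70 mm of its axis; round rubber foot of radius 26 mm. Three aluminium leaves, marked red, yellow and green, spread round the axis.
- leaf_s (a point): Arc centre (in the air outside the gauge) of the yellow-marked concave leaf of radius 32 mm: 78 mm from the gauge's axis, in the direction 135 degrees anticlockwise from +x in the gauge's frame, 22 mm above its foot. When this leaf truly fits a glass, this point lies on the glass's axis, within a millimetre or so. Its metal on glass slips easily (friction 0.2).
- leaf_m (a point): Arc centre (in the air outside the gauge) of the green-marked concave leaf of radius 37 mm: 83 mm from the gauge's axis, in the direction 135 degrees clockwise from +x in the gauge's frame, 22 mm above its foot. When this leaf truly fits a glass, this point lies on the glass's axis, within a millimetre or so. Its metal on glass slips easily (friction 0.2).
- leaf_l (a point): Arc centre (in the air outside the gauge) of the red-marked concave leaf of radius 42 mm: 88 mm from the gauge's axis, in the direction +x in the gauge's frame, 22 mm above its foot. When this leaf truly fits a glass, this point lies on the glass's axis, within a millimetre or so. Its metal on glass slips easily (friction 0.2).
- glass_a: Upturned straight-sided cobalt-blue glass, 75 mm high, stuck down by hand on a thin round felt pad of radius 51 mm; the origin is the centre of the PAD, and the glass's axis lies 6 mm from it, in a direction not told. The three glasses have radius 32, 37 and 42 mm; which has which is not told. The one to gauge has its pad about 95 mm from the lot card, the others over 200 mm.
- glass_b: Upturned straight-sided cobalt-blue glass, 75 mm high, stuck down by hand on a thin round felt pad of radius 51 mm; the origin is the centre of the PAD, and the glass's axis lies 6 mm from it, in a direction not told. The three glasses have radius 32, 37 and 42 mm; which has which is not told. The one to gauge has its pad about 95 mm from the lot card, the others over 200 mm.
- glass_c: Upturned straight-sided cobalt-blue glass, 75 mm high, stuck down by hand on a thin round felt pad of radius 51 mm; the origin is the centre of the PAD, and the glass's axis lies 6 mm from it, in a direction not told. The three glasses have radius 32, 37 and 42 mm; which has which is not told. The one to gauge has its pad about 95 mm from the lot card, the others over 200 mm.
- card (a point): Centre of the flat orange lot card (50 by 75 mm, 2 mm thick, lying on the shelf). It marks the glass to be gauged, which stands beside it on the robot's side.
- pilsner_mid (a point): Loose tall clear glass, 150 mm high, up to 66 mm across; the point lies on its axis, half-way up (75 mm above the shelf).
- goblet_mid (a point): Loose clear stemmed glass, 145 mm high, 72 mm across; the point lies on its axis, half-way up (75 mm above the shelf).
- votive_mid (a point): Loose low greenish glass, 50 mm high, 72 mm across; the point lies on its axis, half-way up (25 mm above the shelf).
- gauge: The gauge; origin on its axis under its foot. Each leaf is 12 mm thick (16 to 28 mm above the foot), spans 48 degrees either side of its middle, which is 46 mm from the gauge's axis. A leaf too wide for a glass touches at its middle only and rocks, its arc centre past the axis by the difference of radii; one too narrow touches with two horns, its arc centre 6 mm or more short of the axis.
There are look-alikes about, which are no part of the job. Of the things that look like the gauge, the middle-sized one is meant.

How it is judged:
On the way:
1. the leaf whose radius is that of the glass by the card bears on the glass with 1 N or more, level and seated: its arc centre 6 mm (1 mm more or less) from the pad's centre, as the glass's axis is (((horizontal distance between glass_a and card below 0.13 m and horizontal distance between leaf_s and glass_a between 0.005 and 0.007 m and contact force between gauge and glass_a above 1 N) or (horizontal distance between glass_b and card below 0.13 m and horizontal distance between leaf_m and glass_b between 0.005 and 0.007 m and contact force between gauge and glass_b above 1 N) or (horizontal distance between glass_c and card below 0.13 m and horizontal distance between leaf_l and glass_c between 0.005 and 0.007 m and contact force between gauge and glass_c above 1 N)) and angle between gauge_grip's own z axis and vertical below 0.12 rad), for 0.5 s.
At the end, for the whole second after the job is handed in: The gauge stands level on its foot on the shelf, released and at rest, with the fitting leaf's arc centre 6 mm (2 mm more or less) from the centre of the pad of the glass beside the lot card, as when nested on the glass (((horizontal distance between glass_a and card below 0.13 m and horizontal distance between leaf_s and glass_a between 0.004 and 0.008 m) or (horizontal distance between glass_b and card below 0.13 m and horizontal distance between leaf_m and glass_b between 0.004 and 0.008 m) or (horizontal distance between glass_c and card below 0.13 m and horizontal distance between leaf_l and glass_c between 0.004 and 0.008 m)) and angle between gauge_grip's own z axis and vertical below 0.05 rad and height (world z) of gauge_grip below 0.0625 m and linear speed of gauge below 0.01 m/s and contact force between gauge and the fingers below 0.05 N); the robot touches nothing.
It fails at once if a blue glass is pressed with more than 20 N (contact force between any of glass_a, glass_b, glass_c and gauge above 20 N or contact force between any of glass_a, glass_b, glass_c and the fingers above 20 N or contact force between any of glass_a, glass_b, glass_c and the arm above 20 N).
It fails at once if the pilsner is pushed more than 15 mm or tipped (distance of pilsner_mid from where it was at the start of the episode above 0.015 m or angle between pilsner_mid's own z axis and vertical above 0.35 rad).
It fails at once if the goblet is pushed more than 15 mm or tipped (distance of goblet_mid from where it was at the start of the episode above 0.015 m or angle between goblet_mid's own z axis and vertical above 0.35 rad).
It fails at once if the votive is pushed more than 15 mm or tipped (distance of votive_mid from where it was at the start of the episode above 0.015 m or angle between votive_mid's own z axis and vertical above 0.35 rad).
It also fails if it takes over 54 s, if anything falls off the work surface, if the arm or the gripper's body presses on something with over 40 N, if the wrist force passes 120 N, or if a joint passes its speed limit or range.

## Working session

There is one attempt and no reset: what is moved stays moved. The work goes in short steps, Python scripts to look and compute and a tool call to move; the robot and the scene stay as the last step left them, time stands still between calls to the robot, and variables do not carry over. Pictures are saved under pics/ and viewed, and the job is handed in when it is done.

Besides the shell and the picture viewer there is one more tool, called after ">>>" by a JSON object that holds its "method" and its "body". send_rows: Moves the arm, as the interface text tells. Shifts and turns lie within -1 to 1; 1 stands for 0.04 m of shift or 0.15 rad of turn. Its arguments: {"type":"object","properties":{"targets":{"type":"array"},"force":{"type":"number"}},"required":["targets"]}

```bash
ls; mkdir -p pics
python3 - <<'E'
from rig import r
import cv2,pickle
print(r.state())
for n in ["scene","side","wrist"]:
    c=r.capture(n); pickle.dump(c,open(f"pics/{n}0.pkl","wb"))
    cv2.imwrite(f"pics/{n}0.png",c["pixels"][:,:,::-1])
    print(n,{k:v for k,v in c.items() if k!="pixels"})
    for l in ["gauge","gauge_grip","glass_a","card","pilsner_mid","goblet_mid","votive_mid","leaf_s","leaf_m","leaf_l"]:
        print(l,[([round(x*s) for x,s in zip(d["extent"],(640,480,640,480))],round(d["p"],2)) for d in r.find_in(l,c)])
E
```

```text
pics
{'t': 0.0, 'joints': array([-1.05590523e-01,  4.91581749e-01,  1.55946824e+00,  9.81745347e-06,
        1.09174357e+00, -1.05581791e-01]), 'joint_velocities': array([-5.88872758e-04,  3.03677848e-04,  2.29271113e-05,  2.78041226e-04,
       -7.12291202e-04,  1.42205029e-03]), 'joint_efforts': array([-9.52334158e-04, -6.12640929e+01, -2.58175153e+01,  6.92750537e-02,
        4.83079045e-02, -1.38641695e-05]), 'eef_pos': array([6.24745013e-01, 5.79828926e-05, 2.22041504e-01]), 'tcp_rot': array([7.06684760e-01, 5.24980859e-05, 7.07528548e-01, 4.31199535e-05]), 'ft_force': array([0.27443253, 0.34727236, 0.02003935]), 'ft_torque': array([0.04907154, 0.0019493 , 0.02289407]), 'gripper_width': 0.09484583622411762}
scene {'mtx': array([[506.15285147,   0.        , 321.58895303],
       [  0.        , 506.15285147, 245.06813723],
       [  0.        ,   0.        ,   1.        ]]), 'R': array([[ 0.70482669,  0.70930067, -0.01057787],
       [ 0.60192046, -0.60588146, -0.52019171],
       [-0.37538126,  0.36027797, -0.85398401]]), 't': array([-0.38908098, -0.27703304,  1.5354312 ]), 'shot
[... 2028 characters left out ...]
  0.        ,   1.        ]]), 'T_tool_cam': array([[-5.77296665e-04, -2.55107660e-01,  9.66912482e-01,
        -1.61728824e-01],
       [ 6.71455526e-04, -9.66912524e-01, -2.55107270e-01,
         7.14738735e-02],
       [ 9.99999608e-01,  5.01966153e-04,  7.29488823e-04,
        -7.83455032e-04],
       [ 0.00000000e+00,  0.00000000e+00,  0.00000000e+00,
         1.00000000e+00]]), 'shot': 3}
gauge [([454, 391, 45, 41], 0.32)]
gauge_grip []
glass_a [([383, 242, 56, 75], 0.71), ([279, 259, 105, 119], 0.57)]
card [([385, 244, 57, 78], 0.94)]
pilsner_mid [([453, 390, 46, 41], 0.81)]
goblet_mid [([506, 263, 163, 133], 0.65)]
votive_mid [([426, 57, 98, 101], 0.91)]
leaf_s []
leaf_m []
leaf_l []
```

View pics/scene0.png

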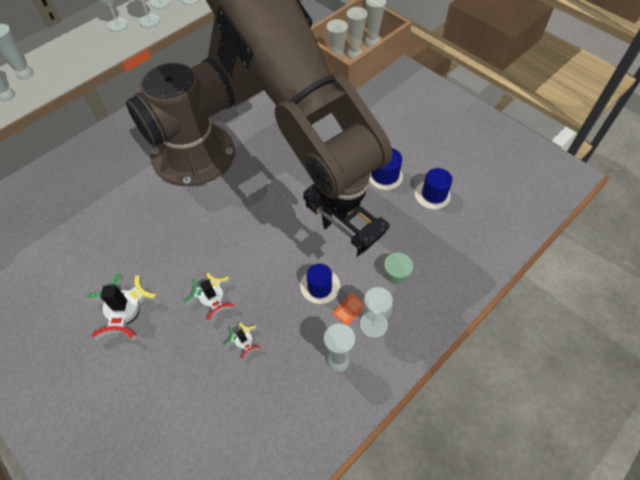

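View pics/side0.png

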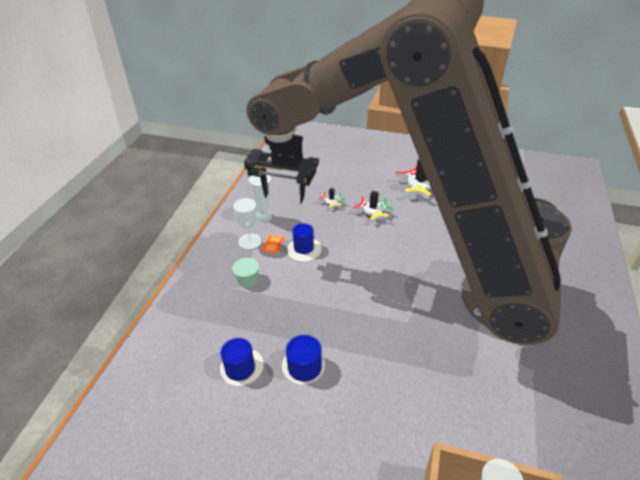

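View pics/wrist0.png

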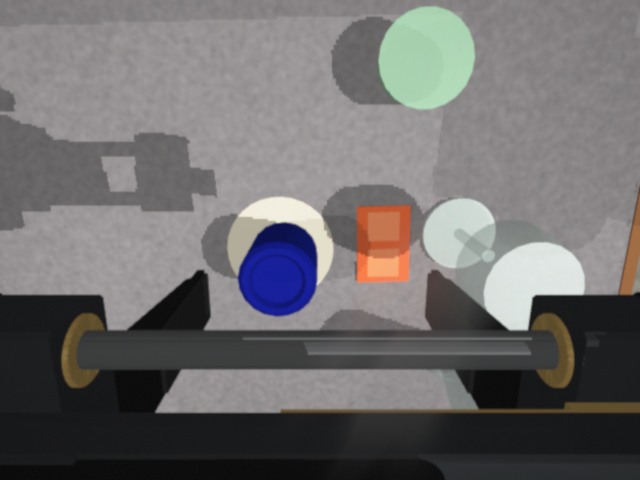

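The scene view shows three gauge-like things: a large one at (122,308), a middle-sized one at (210,297) and a small one at (241,342). I choose the middle one. The target glass is at (320,283), beside the card at (349,307). I'll check both metrically and in a crop.

```bash
cat > h.py <<'E'
import numpy as np,cv2,pickle
from scipy.spatial.transform import Rotation as Ro
def q2R(q): return Ro.from_quat(np.r_[q[1:],q[0]]).as_matrix()
def cam(c,st=None):
    """returns K, camera pos, R_world_from_cam"""
    K=c["mtx"]
    if "R" in c: return K,-c["R"].T@c["t"],c["R"].T
    T=c["T_tool_cam"]; Rt=q2R(st["tcp_rot"])
    return K, st["eef_pos"]+Rt@T[:3,3], Rt@T[:3,:3]
def bp(cm,uv,z):
    K,p,R=cm; uv=np.atleast_2d(uv).astype(float)
    d=np.c_[uv,np.ones(len(uv))]@np.linalg.inv(K).T@R.T
    return p+d*((z-p[2])/d[:,2])[:,None]
def pr(cm,X):
    K,p,R=cm; x=(np.atleast_2d(X)-p)@R@K.T
    return x[:,:2]/x[:,2:]
E
python3 - <<'E'
from h import *
from rig import r
s=pickle.load(open("pics/scene0.pkl","rb")); cs=cam(s)
d=pickle.load(open("pics/side0.pkl","rb")); cd=cam(d)
w=pickle.load(open("pics/wrist0.pkl","rb")); cw=cam(w,r.state())
for n,uv in dict(big=(120,312),mid=(209,300),small=(242,345),card=(349,307),votive=(398,275)).items(): print(n,bp(cs,uv,0)[0])
for n,uv in dict(mid=(374,210),small=(331,200),big=(415,185),card=(273,245),goblet=(250,242),pils=(262,218),vot=(247,280),pad=(304,250)).items(): print('side',n,bp(cd,uv,0)[0])
print('w card',bp(cw,(384,244),0.002))
print('w pad',bp(cw,(280,240),0.0), 'top',bp(cw,(277,280),0.075))
im=s["pixels"][:,:,::-1]
c=np.hstack([cv2.resize(im[260:370,70:270],None,fx=4,fy=4,interpolation=2)])
cv2.imwrite("pics/crop1.png",c)
im=d["pixels"][:,:,::-1]
cv2.imwrite("pics/crop2.png",cv2.resize(im[150:260,250:450],None,fx=4,fy=4,interpolation=2))
E
```

```text
big [ 0.28743762 -0.44801813  0.        ]
mid [ 0.41946823 -0.2699227   0.        ]
small [ 0.56998272 -0.28781172  0.        ]
card [ 0.68353    -0.03397036  0.        ]
votive [0.71112783 0.12116975 0.        ]
side mid [ 0.42390452 -0.27749825  0.        ]
side small [ 0.57409009 -0.29221604  0.        ]
side big [ 0.31382797 -0.45202116  0.        ]
side card [ 0.68547211 -0.02996124  0.        ]
side goblet [ 0.75816051 -0.02390167  0.        ]
side pils [ 0.76448365 -0.14145403  0.        ]
side vot [0.70585552 0.12613183 0.        ]
side pad [ 0.58799943 -0.03399182  0.        ]
w card [[ 0.68817989 -0.03712458  0.002     ]]
w pad [[ 0.58879451 -0.03376518  0.        ]] top [[ 0.592606   -0.04600682  0.075     ]]
```

View pics/crop1.png

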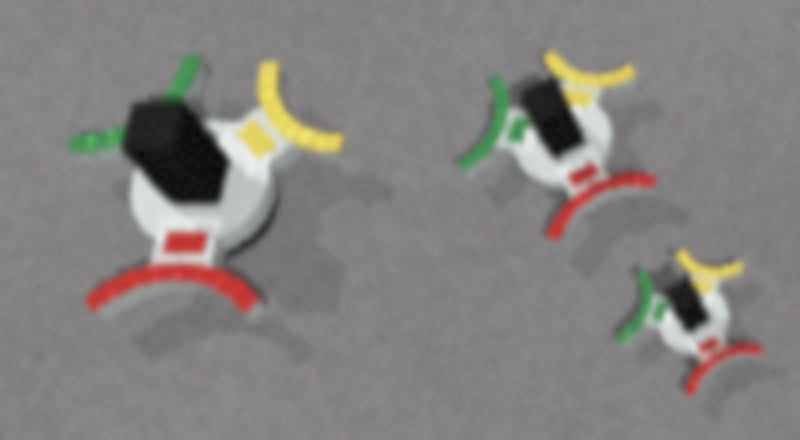

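View pics/crop2.png

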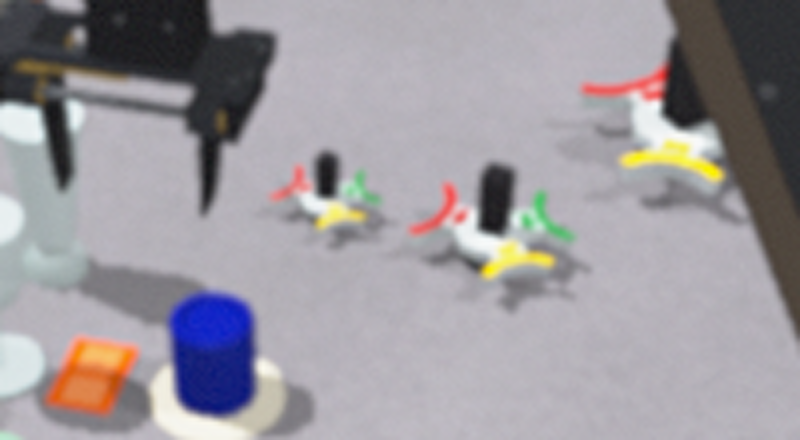

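Both crops confirm the choice: the gauge at about (0.42,-0.27) is the middle one in size. Its leaves run red, yellow, green anticlockwise, as described. Next I fit the target glass's silhouette.

```bash
cat > fitg.py <<'E'
from h import *
from scipy.optimize import least_squares
th=np.linspace(0,2*np.pi,120,endpoint=False)
def circ(x,y,rad,z): return np.c_[x+rad*np.cos(th),y+rad*np.sin(th),np.full(120,z)]
def sd(cm,X,pts):
    h=cv2.convexHull(pr(cm,X).astype(np.float32))
    return np.array([cv2.pointPolygonTest(h,(float(p[0]),float(p[1])),True) for p in pts])
def blue(c,roi):
    im=c["pixels"].astype(int); m=((im[:,:,2]-im[:,:,0]>40)&(im[:,:,2]-im[:,:,1]>40)).astype(np.uint8)
    k=np.zeros_like(m); u0,v0,u1,v1=roi; k[v0:v1,u0:u1]=1; return m*k
def cream(c,roi):
    im=c["pixels"].astype(int); m=((im[:,:,0]-im[:,:,2]>8)&(im[:,:,0]-im[:,:,1]<25)).astype(np.uint8)
    k=np.zeros_like(m); u0,v0,u1,v1=roi; k[v0:v1,u0:u1]=1; return m*k
def edge(m):
    cs,_=cv2.findContours(cv2.resize(m,None,fx=4,fy=4,interpolation=cv2.INTER_NEAREST),cv2.RETR_EXTERNAL,cv2.CHAIN_APPROX_NONE)
    cc=max(cs,key=cv2.contourArea)[:,0].astype(float); return (cc+0.5)/4-0.5
E
python3 - <<'E'
from fitg import *
from rig import r
w=pickle.load(open("pics/wrist0.pkl","rb")); cw=cam(w,r.state())
s=pickle.load(open("pics/scene0.pkl","rb")); cs=cam(s)
d=pickle.load(open("pics/side0.pkl","rb")); cd=cam(d)
for n,c,cm,roi,g in [("wrist",w,cw,(215,185,345,328),(.59,-.034)),("scene",s,cs,(290,255,345,305),(.59,-.034)),("side",d,cd,(280,220,325,265),(.59,-.034)),("sideB",d,cd,(215,330,266,385),(.7,.3)),("sideC",d,cd,(280,330,330,385),(.6,.3))]:
    mb=blue(c,roi); e=edge(mb)
    e=e[::2]
    f=lambda p:sd(cm,np.vstack([circ(p[0],p[1],p[2],0.003),circ(p[0],p[1],p[2],.075+p[3])]),e)
    for zt in (0,0.002,):
        q=least_squares(lambda p:f(np.r_[p,zt]),[*g,.037],diff_step=1e-3,x_scale=[.1,.1,.01],loss='soft_l1')
        print(n,zt,"glass",q.x.round(4),"rms",np.sqrt(np.mean(f(np.r_[q.x,zt])**2)).round(2))
    mc=cream(c,roi)|mb; ec=edge(cv2.morphologyEx(mc,cv2.MORPH_OPEN,np.ones((3,3),np.uint8)))
    # pad edge = union contour points away from glass
    k=np.array([min(np.hypot(*(e-p).T)) for p in ec]); ec=ec[k>2.5][::2]
    f2=lambda p:sd(cm,circ(p[0],p[1],p[2],0.002),ec)
    q2=least_squares(f2,[*q.x[:2],.051],diff_step=1e-3,x_scale=[.1,.1,.01],loss='soft_l1')
    q3=least_squares(lambda p:f2(np.r_[p,.051]),q.x[:2],diff_step=1e-3,loss='soft_l1')
    print("   pad",q2.x.round(4),q3.x.round(4),len(ec),np.sqrt(np.mean(f2(q2.x)**2)).round(2),"off",np.hypot(*(q3.x-q.x[:2])))
    if n=="wrist": o=c["pixels"][:,:,::-1].copy(); o[mc>0]=(0,255,255); o[mb>0]=(255,0,255); cv2.imwrite("pics/m.png",o)
E
```

```text
wrist 0 glass [ 0.5926 -0.0465  0.0305] rms 0.55
wrist 0.002 glass [ 0.5927 -0.046   0.0302] rms 0.66
   pad [ 0.5888 -0.0419  0.0513] [ 0.5888 -0.0416] 549 0.33 off 0.0058603056227419445
scene 0 glass [ 0.5919 -0.0475  0.0289] rms 0.41
scene 0.002 glass [ 0.5924 -0.0479  0.0287] rms 0.43
   pad [ 0.5924 -0.0479  0.051 ] [ 0.5924 -0.0479] 0 nan off 0.0
side 0 glass [ 0.5938 -0.0452  0.0298] rms 0.44
side 0.002 glass [ 0.5934 -0.0441  0.0294] rms 0.48
   pad [ 0.6035 -0.0356  0.0393] [ 0.5916 -0.041 ] 55 0.99 off 0.0035809856716902655
sideB 0 glass [0.6129 0.396  0.0349] rms 0.43
sideB 0.002 glass [0.6125 0.3966 0.0346] rms 0.44
   pad [0.6125 0.3966 0.051 ] [0.6125 0.3966] 0 nan off 0.0
sideC 0 glass [0.4659 0.3505 0.0402] rms 0.42
sideC 0.002 glass [0.4656 0.3512 0.0398] rms 0.46
   pad [0.4725 0.35   0.0485] [0.4704 0.3483] 71 0.31 off 0.005569361754215383
  return _methods._mean(a, axis=axis, dtype=dtype,
  ret = ret.dtype.type(ret / rcount)
```

View pics/m.png

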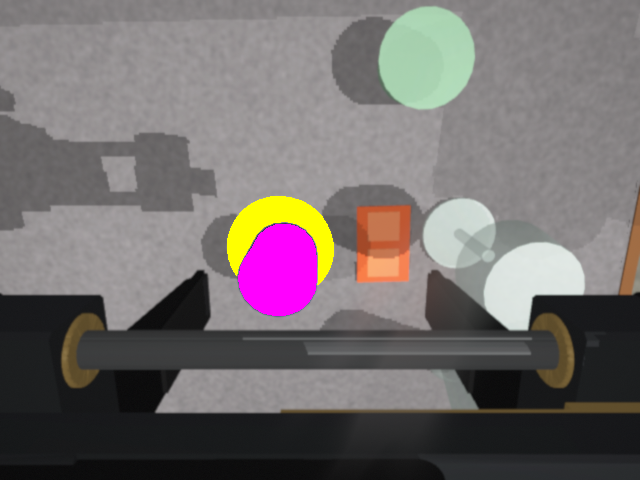

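Relative to each other, the three glasses measure about 30, 35 and 40 mm, a common bias of −2 mm. So the glass by the card is the 32 mm one (yellow leaf), with its axis at about (0.593,-0.046). The pad offset comes out at 5.9 mm, as described. Next is the gauge's pose.

```bash
cat > fg.py <<'E'
from h import *
def cmasks(c,roi):
    im=c["pixels"].astype(int); R,G,B=im[...,0],im[...,1],im[...,2]
    k=np.zeros(R.shape,bool); u0,v0,u1,v1=roi; k[v0:v1,u0:u1]=1
    return dict(red=k&(R-G>70)&(R-B>70),yel=k&(R-B>70)&(R-G<70)&(G-B>50),grn=k&(G-R>35)&(G-B>25))
E
python3 - <<'E'
from fg import *
s=pickle.load(open("pics/scene0.pkl","rb")); cs=cam(s)
d=pickle.load(open("pics/side0.pkl","rb")); cd=cam(d)
for n,c,cm,roi in [("scene",s,cs,(180,268,236,322)),("side",d,cd,(350,185,396,225))]:
    P={}
    for k,m in cmasks(c,roi).items():
        v,u=np.nonzero(m); P[k]=bp(cm,np.c_[u,v],.028)[:,:2]; print(n,k,len(u),P[k].mean(0).round(4))
    # fit pose: leaf band at 46..50 radial: arc centre distances
    from scipy.optimize import least_squares
    A=dict(red=(0,.088,.042),yel=(135,.078,.032),grn=(-135,.083,.037))
    def f(p):
        o=[]
        for k,(a,dd,rr) in A.items():
            t=p[2]+np.radians(a); cc=p[:2]+dd*np.array([np.cos(t),np.sin(t)])
            o.append(np.hypot(*(P[k]-cc).T)-(rr+.002))
        return np.concatenate(o)
    best=min((least_squares(f,[.42,-.27,t0],loss='soft_l1',f_scale=.002) for t0 in np.radians([-90,-60,-30,0,30,60])),key=lambda q:q.cost)
    print(best.x[:2].round(4),np.degrees(best.x[2]).round(1),best.cost,np.abs(best.fun).mean())
E
```

```text
scene red 106 [ 0.4664 -0.272 ]
scene yel 90 [ 0.399  -0.2266]
scene grn 104 [ 0.3873 -0.2857]
[ 0.4234 -0.2619] -12.1 0.002229482341821954 0.004975789956101733
side red 53 [ 0.4705 -0.2671]
side yel 69 [ 0.4011 -0.223 ]
side grn 62 [ 0.3887 -0.2814]
[ 0.4272 -0.2595] -12.0 0.0013818540181586778 0.005129805252584104
```

>>> {"method": "send_rows", "body": {"targets": [[[0, 0, -0.85, -0.65, 0], [0, 0, -0.85, -0.65, 0], [0, 0, -0.85, -0.65, 0], [0, 0, -0.85, -0.65, 0], [0, 0, -0.85, -0.65, 0], [0, 0, -0.85, -0.65, 0], [0, 0, -0.85, -0.65, 0], [0, 0.3, -0.5, -0.4, 0], [0, 0.3, 0, 0, 0.7], [0, 0, 0, 0, 0.7]]]}}

```text
t: 2.65
eef_pos: [0.42, -0.2675, 0.1983]
tcp_rot: [0.705, 0.074, 0.702, -0.076]
ft_force: [-0.3, -0.1, 0.3]
gripper_width: 0.0947
```

```bash
cat > look.py <<'E'
import sys
from h import *
from rig import r
n=sys.argv[1]; c0=sys.argv[2] if len(sys.argv)>2 else "wrist"
st=r.state(); c=r.capture(c0); pickle.dump((st,c),open(f"pics/{n}.pkl","wb")); cv2.imwrite(f"pics/{n}.png",c["pixels"][:,:,::-1])
R=q2R(st["tcp_rot"]); print(st["t"],st["eef_pos"].round(4),"yaw(z)",np.degrees(np.arctan2(R[1,2],R[0,2])).round(2),"tilt",R[2].round(3),st["ft_force"].round(2),st["gripper_width"])
E
python3 look.py w1
```

```text
2.65 [ 0.42   -0.2675  0.1983] yaw(z) -12.19 tilt [-1.    -0.002  0.004] [-0.29 -0.1   0.34] 0.09472311566813867
```

View pics/w1.png

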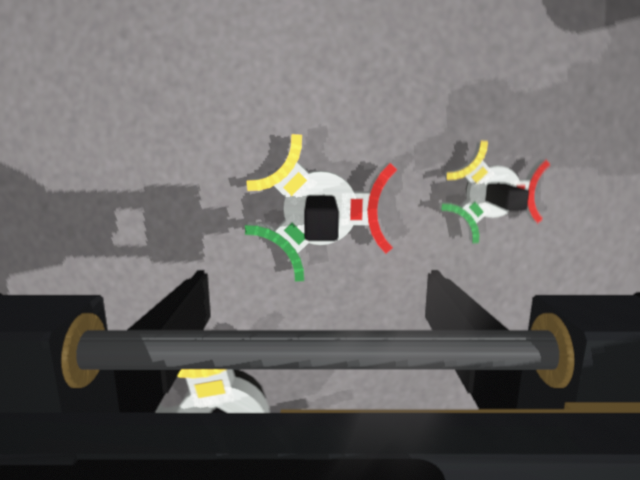

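Run:
```python
from fg import *
from scipy.optimize import least_squares
st,c=pickle.load(open("pics/w1.pkl","rb")); cm=cam(c,st)
M=cmasks(c,(230,120,405,285))
A=dict(red=(0,.088,.042),yel=(135,.078,.032),grn=(-135,.083,.037))
# inner edge of leaf at top z=.028: silhouettes. Use contour points nearest the arc centre
P={}
for k,m in M.items():
    n,l,s,_=cv2.connectedComponentsWithStats(m.astype(np.uint8)); i=1+np.argmax(s[1:,4]); v,u=np.nonzero(l==i); P[k]=bp(cm,np.c_[u,v],.028)[:,:2]; print(k,len(u))
def f(p):
    o=[]
    for k,(a,dd,rr) in A.items():
        t=p[2]+np.radians(a); cc=p[:2]+dd*np.array([np.cos(t),np.sin(t)])
        o.append(np.hypot(*(P[k]-cc).T)-(rr+p[3]))
    return np.concatenate(o)
q=least_squares(f,[.42,-.27,-.2,.002],loss='soft_l1',f_scale=.001)
print(q.x[:2].round(4),np.degrees(q.x[2]).round(2),q.x[3],np.abs(q.fun).mean())
# symmetric angular centre
for k,(a,dd,rr) in A.items():
    t=q.x[2]+np.radians(a); cc=q.x[:2]+dd*np.array([np.cos(t),np.sin(t)])
    v=P[k]-cc; an=np.degrees(np.angle(np.exp(1j*(np.arctan2(v[:,1],v[:,0])-t-np.pi)))); print(k,an.min().round(1),an.max().round(1))
im=c["pixels"].astype(int); m=(im.sum(2)<130); k=np.zeros_like(m);k[185:250,290:350]=1; m&=k
v,u=np.nonzero(m); print(u.min(),u.max(),v.min(),v.max())
# grip top corners: top face bottom? front edges
cv2.imwrite("pics/c3.png",cv2.resize(c["pixels"][150:270,260:400,::-1],None,fx=5,fy=5,interpolation=cv2.INTER_CUBIC))
print("proj grip axis top/mid",pr(cm,[[q.x[0],q.x[1],.085],[q.x[0],q.x[1],.0]]))
```

```text
red 976
yel 891
grn 849
[ 0.4238 -0.2619] -12.48 0.00416373080020953 0.0021116377545347337
red -48.9 49.5
yel -52.0 51.4
grn -50.5 49.7
305 336 196 239
proj grip axis top/mid [[321.17861113 225.09146323]
 [319.84511612 202.67115663]]
```

View pics/c3.png

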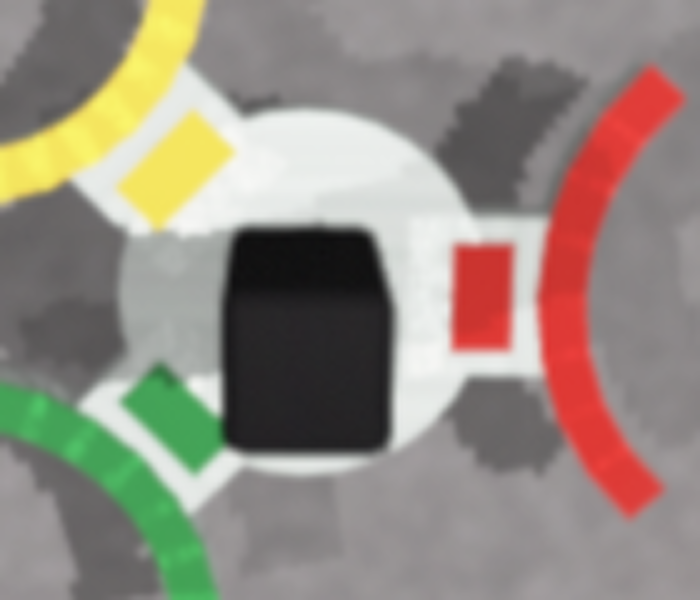

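>>> {"method": "send_rows", "body": {"targets": [[[0, 0, 0.16, 0.06, 0.03], [0, 0.8, 0, 0, 0], [0, 0.8, 0, 0, 0], [0, 0.8, 0, 0, 0], [0, 0.7, 0, 0, 0], [0, 0.4, 0, 0, 0], [0, 0.15, 0, 0, 0]]]}}

```text
t: 3.4
eef_pos: [0.4297, -0.2605, 0.0511]
tcp_rot: [0.708, 0.069, 0.699, -0.074]
ft_force: [0.4, 1.1, -0.4]
gripper_width: 0.095
```

```bash
python3 look.py w2
```

```text
3.4 [ 0.4297 -0.2605  0.0511] yaw(z) -11.63 tilt [-1.    -0.006  0.013] [ 0.45  1.14 -0.43] 0.09497243498359272
```

View pics/w2.png

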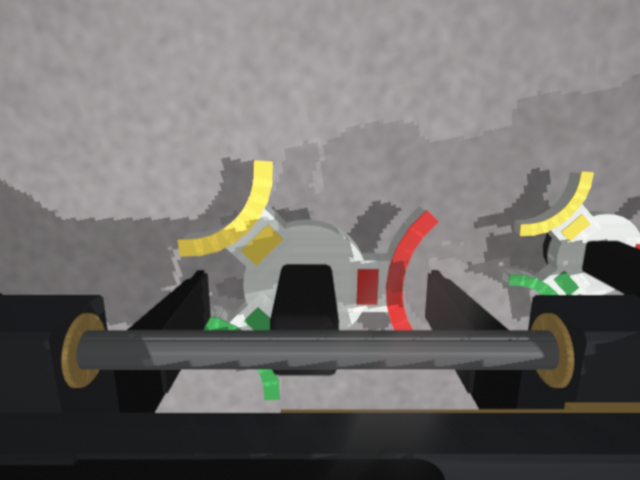

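>>> {"method": "send_rows", "body": {"targets": [[[0, 0.04, -0.06, -0.14, 0.1], [0, 0, 0, 0, 0]]]}}

```text
t: 3.65
eef_pos: [0.4241, -0.2616, 0.0502]
tcp_rot: [0.708, 0.074, 0.698, -0.079]
ft_force: [0.4, -1.7, -0.1]
gripper_width: 0.0952
```

```bash
python3 look.py w3
```

```text
3.65 [ 0.4241 -0.2616  0.0502] yaw(z) -12.42 tilt [-1.    -0.006  0.014] [ 0.37 -1.66 -0.05] 0.09522379546856527
```

>>> {"method": "send_rows", "body": {"targets": [[[1, 0, 0, 0, 0], [1, 0, 0, 0, 0], [1, 0, 0, 0, 0], [1, 0, 0, 0, 0], [1, 0, 0, 0, 0], [1, 0, 0, 0, 0], [1, 0, 0, 0, 0], [1, 0, 0, 0, 0]]], "force": 25}}

```text
t: 4.5
eef_pos: [0.4253, -0.2626, 0.0527]
tcp_rot: [0.709, 0.073, 0.697, -0.08]
ft_force: [0.1, -0.7, -0.7]
gripper_width: 0.037
```

```bash
python3 look.py w4
```

```text
4.5 [ 0.4253 -0.2626  0.0527] yaw(z) -12.38 tilt [-1.    -0.008  0.019] [ 0.09 -0.69 -0.72] 0.036962151541783166
```

View pics/w4.png

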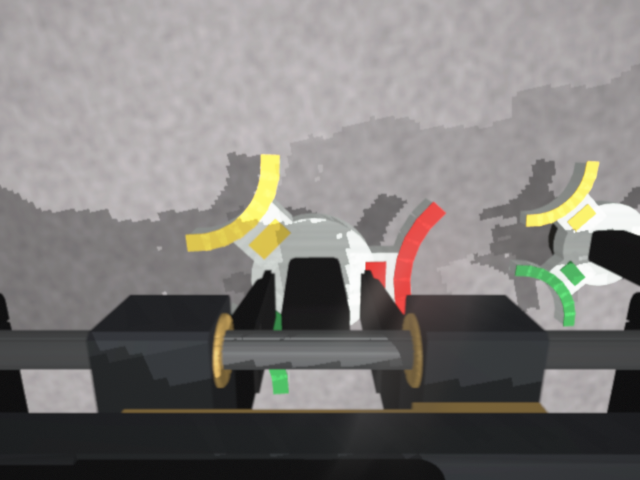

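>>> {"method": "send_rows", "body": {"targets": [[[1, 0.02, 0, 0, 0], [1, 0.02, 0, 0, 0], [1, 0.01, 0, 0, 0], [1, 0.01, 0, 0, 0]]]}}

```text
t: 4.95
eef_pos: [0.4245, -0.2623, 0.0521]
tcp_rot: [0.709, 0.072, 0.697, -0.08]
ft_force: [-1.2, -0.9, 7.2]
gripper_width: 0.0238
```

```bash
python3 look.py w5
```

```text
4.95 [ 0.4245 -0.2623  0.0521] yaw(z) -12.34 tilt [-1.    -0.008  0.017] [-1.2  -0.93  7.17] 0.023764837968237716
```

>>> {"method": "send_rows", "body": {"targets": [[[1, -0.4, 0, 0, 0], [1, -0.8, 0, 0, 0], [1, -0.8, 0, 0, 0], [1, 0, 0.6, 0.5, 0], [1, 0, 0.75, 0.65, 0], [1, 0, 0.75, 0.65, 0], [1, 0, 0.75, 0.65, 0], [1, 0, 0.5, 0.4, 0], [1, 0, 0, 0, 0.8], [1, 0, 0, 0, 0.8], [1, 0, 0, 0, 0.8], [1, 0, 0, 0, 0.8]]]}}

```text
t: 6.2
eef_pos: [0.5673, -0.1487, 0.1325]
tcp_rot: [0.667, 0.245, 0.659, -0.248]
ft_force: [0.3, -0.0, -2.2]
gripper_width: 0.0238
```

```bash
python3 look.py w6
```

```text
6.2 [ 0.5673 -0.1487  0.1325] yaw(z) -40.79 tilt [-1.     0.     0.012] [ 0.33 -0.01 -2.17] 0.023830300212195628
```

View pics/w6.png

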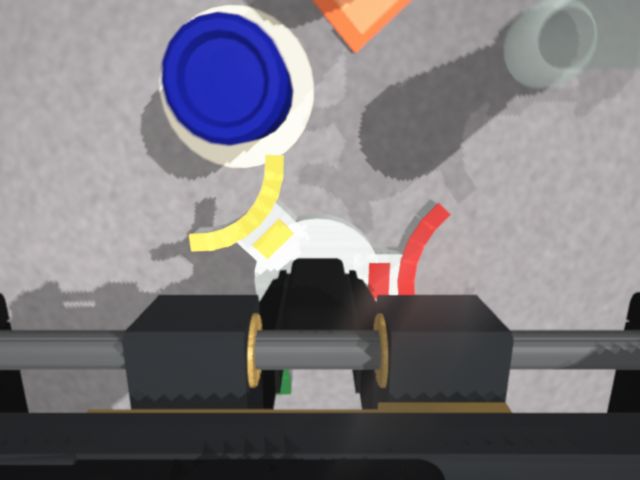

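>>> {"method": "send_rows", "body": {"targets": [[[1, 0, 0, 0, 0.85], [1, 0, 0, 0, 0.85], [1, 0, 0, 0, 0]]]}}

```text
t: 6.55
eef_pos: [0.5666, -0.1484, 0.1314]
tcp_rot: [0.628, 0.331, 0.621, -0.333]
ft_force: [0.5, -0.2, -0.8]
gripper_width: 0.024
```

```bash
python3 look.py w7
cat > rel.py <<'E'
import sys
from fitg import *
from fg import *
st,c=pickle.load(open(f"pics/{sys.argv[1]}.pkl","rb")); cm=cam(c,st)
zf=st["eef_pos"][2]-.0521
mb=blue(c,(0,0,640,330)); e=edge(mb); e=e[(e.min(1)>2)][::3]
f=lambda p:sd(cm,np.vstack([circ(p[0],p[1],p[2],0.003),circ(p[0],p[1],p[2],.075)]),e)
g=min((least_squares(f,[.593,-.046,.031],diff_step=1e-3,x_scale=[.1,.1,.01],loss='soft_l1'),),key=lambda q:q.cost); G=g.x
print("glass",G.round(4),"rms",np.sqrt(np.mean(f(G)**2)).round(2))
g2=least_squares(lambda p:f([*p,.032]),G[:2],diff_step=1e-3,loss='soft_l1').x; print("glass r32",g2.round(4))
G=g.x
mc=(cream(c,(0,0,640,330))|mb); l=cv2.connectedComponents(mc)[1]; vv,uu=np.nonzero(mb); mc=(l==np.bincount(l[vv,uu]).argmax()).astype(np.uint8)
mc=cv2.morphologyEx(mc,cv2.MORPH_OPEN,np.ones((9,9),np.uint8)); ec=edge(mc)
ec=ec[(ec.min(1)>2)]; k=np.array([min(np.hypot(*(e-p).T)) for p in ec]); ec=ec[k>4][::3]
f2=lambda p:sd(cm,circ(p[0],p[1],.051,.002),ec)
q=least_squares(f2,G[:2],diff_step=1e-3,loss='soft_l1',f_scale=.7); print("pad",q.x.round(4),len(ec),np.abs(q.fun).mean().round(2),"off",(q.x-G[:2]).round(4),np.hypot(*(q.x-G[:2])).round(4))
# gauge yellow leaf (top at zf+.028)
m=cmasks(c,(0,100,640,330)); A=dict(red=(0,.088,.042),yel=(135,.078,.032))
R=q2R(st["tcp_rot"]); yaw=np.arctan2(R[1,2],R[0,2]); P={}
for kk in A:
    n,l,s,_=cv2.connectedComponentsWithStats(m[kk].astype(np.uint8)); i=1+np.argmax(s[1:,4]); v,u=np.nonzero(l==i); P[kk]=bp(cm,np.c_[u,v],zf+.028)[:,:2]; print(kk,len(u))
def ff(p):
    o=[]
    for kk,(a,dd,rr) in A.items():
        t=p[2]+np.radians(a); cc=p[:2]+dd*np.array([np.cos(t),np.sin(t)]); o.append(np.hypot(*(P[kk]-cc).T)-(rr+.0042))
    return np.concatenate(o)
h=least_squares(ff,[*st["eef_pos"][:2],yaw],loss='soft_l1',f_scale=.001)
print("gauge",h.x[:2].round(4),np.degrees(h.x[2]).round(2),"vs tcp",st["eef_pos"].round(4),np.degrees(yaw).round(2),np.abs(h.fun).mean())
P0=h.x[:2]; t=h.x[2]+np.radians(135); ls=P0+.078*np.array([np.cos(t),np.sin(t)])
dlt=G[:2]-ls; ty=np.array([R[0,1],R[1,1]]); tz=np.array([R[0,2],R[1,2]])
print("leaf_s",ls.round(4),"to glass",dlt.round(4),"tool y,z units",(dlt@ty/.04).round(3),(dlt@tz/.04).round(3),"leafdir",np.degrees(t).round(1), "along/lat mm",(1e3*dlt@[np.cos(t),np.sin(t)]).round(2),(1e3*dlt@[-np.sin(t),np.cos(t)]).round(2))
o=c["pixels"][:,:,::-1].copy(); o[mc>0]=o[mc>0]//2+(0,60,60)
for pt in np.vstack([pr(cm,circ(*G,.075)),pr(cm,circ(*G,.003)),pr(cm,circ(*q.x,.051,.002)),pr(cm,circ(*ls,.032,zf+.028))]):
    cv2.circle(o,tuple(int(round(x)) for x in pt),0,(0,255,0),-1)
cv2.imwrite(f"pics/{sys.argv[1]}o.png",o)
E
python3 rel.py w7
```

```text
6.55 [ 0.5666 -0.1484  0.1314] yaw(z) -55.93 tilt [-1.     0.002  0.01 ] [ 0.46 -0.25 -0.8 ] 0.023989121878400174
glass [ 0.5925 -0.0481  0.0307] rms 0.54
glass r32 [ 0.5924 -0.0491]
pad [ 0.5884 -0.0417] 389 3.08 off [-0.0041  0.0064] 0.0076
red 1716
yel 2554
gauge [ 0.5668 -0.1483] -55.98 vs tcp [ 0.5666 -0.1484  0.1314] -55.93 0.0020916186787561467
leaf_s [ 0.5817 -0.0718] to glass [0.0108 0.0237] tool y,z units 0.555 -0.339 leafdir 79.0 along/lat mm 25.29 -6.11
```

View pics/w7o.png

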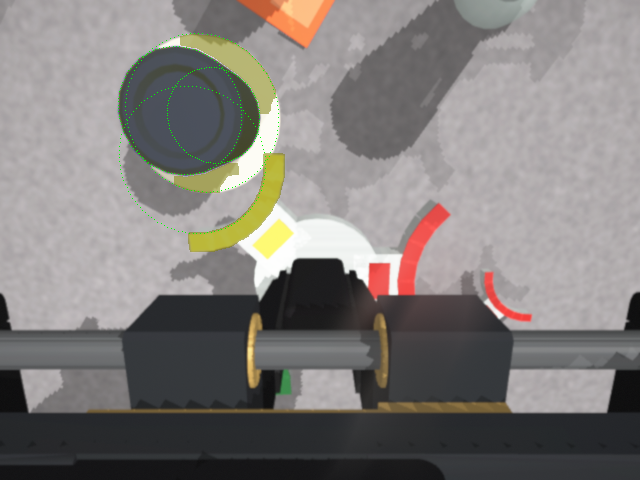

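>>> {"method": "send_rows", "body": {"targets": [[[1, 0, 0.11, 0.11, 0], [1, 0.5, 0, 0, 0], [1, 0.6, 0, 0, 0], [1, 0.5, 0, 0, 0], [1, 0.2, 0, 0, 0], [1, 0, 0, 0, 0]]]}}

```text
t: 7.2
eef_pos: [0.5761, -0.151, 0.0577]
tcp_rot: [0.633, 0.323, 0.624, -0.325]
ft_force: [-0.3, -0.8, -2.3]
gripper_width: 0.0241
```

```bash
python3 look.py w8; python3 rel.py w8
```

```text
7.2 [ 0.5761 -0.151   0.0577] yaw(z) -54.48 tilt [-1.     0.003  0.012] [-0.34 -0.83 -2.32] 0.02406958750548988
glass [ 0.593  -0.0487  0.0305] rms 0.77
glass r32 [ 0.5929 -0.0502]
pad [ 0.5886 -0.0429] 610 0.35 off [-0.0045  0.0058] 0.0073
red 1704
yel 2577
gauge [ 0.5764 -0.1509] -54.5 vs tcp [ 0.5761 -0.151   0.0577] -54.48 0.0020943914005870324
leaf_s [ 0.5892 -0.074 ] to glass [0.0038 0.0253] tool y,z units 0.444 -0.459 leafdir 80.5 along/lat mm 25.56 0.44
```

View pics/w8o.png

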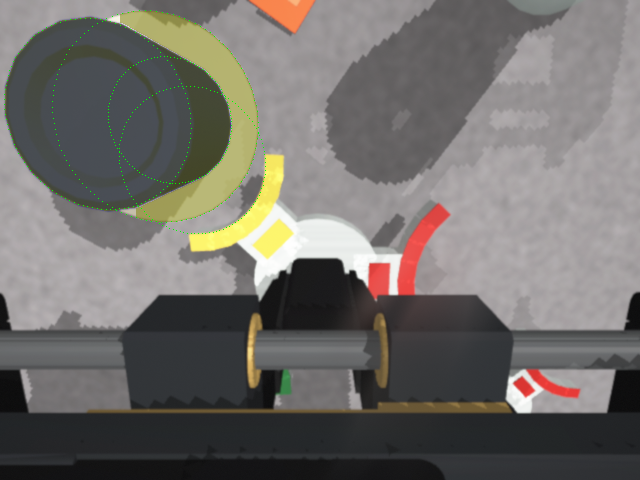

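>>> {"method": "send_rows", "body": {"targets": [[[1, 0.07, 0.11, -0.11, 0], [1, 0.05, 0.11, -0.11, 0], [1, 0, 0.08, -0.08, 0], [1, 0, 0, 0, 0]]]}}

```text
t: 7.65
eef_pos: [0.5807, -0.133, 0.0558]
tcp_rot: [0.635, 0.322, 0.623, -0.324]
ft_force: [-0.0, 0.8, -2.0]
gripper_width: 0.0236
```

```bash
python3 look.py w9; python3 rel.py w9
```

```text
7.65 [ 0.5807 -0.133   0.0558] yaw(z) -54.38 tilt [-1.     0.006  0.016] [-0.    0.81 -1.96] 0.02364367688291116
glass [ 0.5932 -0.0483  0.0305] rms 0.68
glass r32 [ 0.5932 -0.0496]
pad [ 0.5886 -0.045 ] 618 2.27 off [-0.0046  0.0033] 0.0057
red 1708
yel 2547
gauge [ 0.581 -0.133] -54.45 vs tcp [ 0.5807 -0.133   0.0558] -54.38 0.0020935037292418852
leaf_s [ 0.5938 -0.0561] to glass [-0.0006  0.0078] tool y,z units 0.101 -0.168 leafdir 80.6 along/lat mm 7.59 1.9
```

View pics/w9.png

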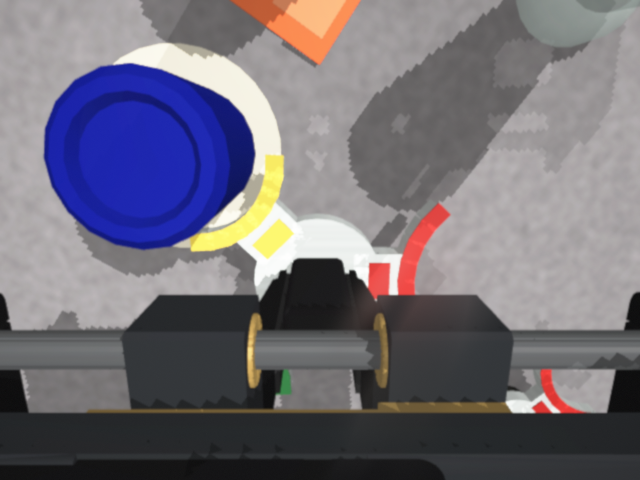

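>>> {"method": "send_rows", "body": {"targets": [[[1, 0.04, 0.0, -0.07, 0], [1, 0.02, 0.04, -0.05, 0], [1, 0, 0, 0, 0]]]}}

```text
t: 8.0
eef_pos: [0.5792, -0.1282, 0.0536]
tcp_rot: [0.635, 0.322, 0.623, -0.324]
ft_force: [-0.1, 0.3, -3.0]
gripper_width: 0.024
```

```bash
python3 look.py w10; python3 rel.py w10
```

```text
8.0 [ 0.5792 -0.1282  0.0536] yaw(z) -54.38 tilt [-1.     0.006  0.017] [-0.12  0.32 -2.96] 0.02400820938841907
glass [ 0.5932 -0.0482  0.0305] rms 0.64
glass r32 [ 0.5932 -0.0495]
pad [ 0.5886 -0.0427] 594 0.66 off [-0.0046  0.0055] 0.0072
red 1707
yel 2303
gauge [ 0.5791 -0.1284] -54.11 vs tcp [ 0.5792 -0.1282  0.0536] -54.38 0.002072925573232881
leaf_s [ 0.5915 -0.0514] to glass [0.0017 0.0032] tool y,z units 0.081 -0.041 leafdir 80.9 along/lat mm 3.43 -1.16
```

View pics/w10.png

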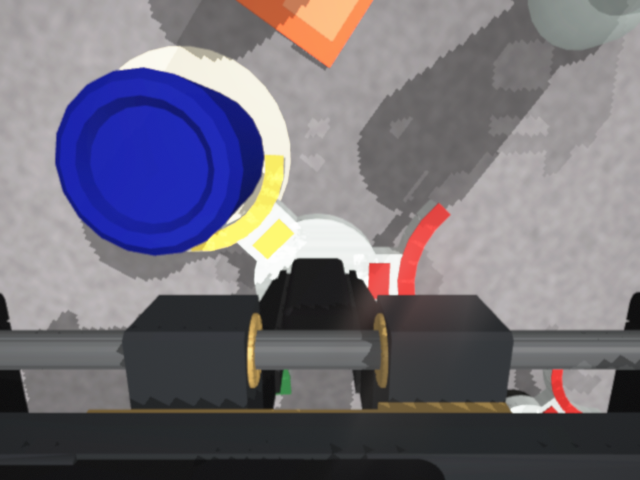

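>>> {"method": "send_rows", "body": {"targets": [[[1, 0, 0.04, -0.02, 0], [1, 0, 0, 0, 0]]]}}

```text
t: 8.25
eef_pos: [0.5801, -0.1268, 0.0536]
tcp_rot: [0.635, 0.322, 0.623, -0.324]
ft_force: [-0.5, 1.0, -2.2]
gripper_width: 0.024
```

>>> {"method": "send_rows", "body": {"targets": [[[1, 0, 0.02, -0.02, 0]]]}}

```text
t: 8.35
eef_pos: [0.5802, -0.1258, 0.0536]
tcp_rot: [0.635, 0.322, 0.623, -0.324]
ft_force: [-2.2, -4.2, -2.0]
gripper_width: 0.024
```

>>> {"method": "send_rows", "body": {"targets": [[[1, 0, 0.02, -0.02, 0]]]}}

```text
t: 8.45
eef_pos: [0.5801, -0.1253, 0.0535]
tcp_rot: [0.635, 0.322, 0.623, -0.324]
ft_force: [-4.4, -7.4, -2.0]
gripper_width: 0.0239
```

>>> {"method": "send_rows", "body": {"targets": [[[1, 0, -0.02, -0.01, 0], [1, 0, 0, 0, 0]]]}}

```text
t: 8.65
eef_pos: [0.5791, -0.1255, 0.0535]
tcp_rot: [0.635, 0.322, 0.623, -0.324]
ft_force: [-0.4, -0.7, -2.3]
gripper_width: 0.0234
```

```bash
python3 look.py w11; python3 rel.py w11
```

```text
8.65 [ 0.5791 -0.1255  0.0535] yaw(z) -54.35 tilt [-1.     0.005  0.017] [-0.44 -0.71 -2.31] 0.023432310305052363
glass [ 0.5932 -0.0481  0.0305] rms 1.1
glass r32 [ 0.5932 -0.0495]
pad [ 0.5886 -0.0426] 590 1.59 off [-0.0045  0.0056] 0.0072
red 1711
yel 2006
gauge [ 0.5788 -0.1259] -53.92 vs tcp [ 0.5791 -0.1255  0.0535] -54.35 0.0020523476014610953
leaf_s [ 0.5909 -0.0489] to glass [0.0023 0.0007] tool y,z units 0.057 0.018 leafdir 81.1 along/lat mm 1.09 -2.11
```

View pics/w11.png

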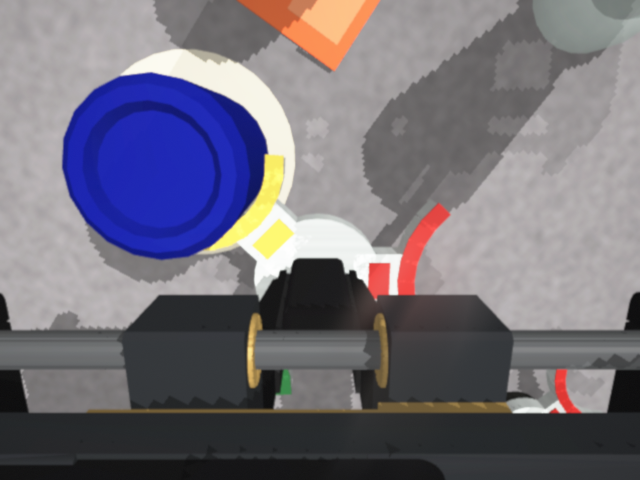

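Contact is light and the leaf is close to nested. I advance in half-millimetre steps along the leaf direction and watch which way the force points.

>>> {"method": "send_rows", "body": {"targets": [[[1, 0, 0.02, -0.02, 0]]]}}

```text
t: 8.8
eef_pos: [0.5793, -0.1244, 0.0535]
tcp_rot: [0.635, 0.322, 0.623, -0.324]
ft_force: [-2.8, -5.4, -0.9]
gripper_width: 0.024
```

>>> {"method": "send_rows", "body": {"targets": [[[1, 0, 0.02, -0.02, 0]]]}}

```text
t: 8.9
eef_pos: [0.5795, -0.1242, 0.0536]
tcp_rot: [0.636, 0.321, 0.623, -0.324]
ft_force: [-5.1, -14.1, 0.2]
gripper_width: 0.0238
```

>>> {"method": "send_rows", "body": {"targets": [[[1, 0, 0.01, -0.01, 0]]]}}

```text
t: 9.0
eef_pos: [0.5794, -0.1243, 0.0536]
tcp_rot: [0.636, 0.32, 0.623, -0.325]
ft_force: [-1.4, -4.3, -3.0]
gripper_width: 0.0239
```

>>> {"method": "send_rows", "body": {"targets": [[[1, 0, 0.005, -0.015, 0], [1, 0, 0.005, -0.012, 0]]]}}

```text
t: 9.2
eef_pos: [0.5793, -0.1242, 0.0537]
tcp_rot: [0.636, 0.32, 0.622, -0.325]
ft_force: [-0.8, -5.9, -2.6]
gripper_width: 0.0237
```

```bash
python3 look.py w12; python3 rel.py w12
```

```text
9.2 [ 0.5793 -0.1242  0.0537] yaw(z) -54.23 tilt [-1.     0.003  0.021] [-0.77 -5.93 -2.62] 0.023691903031876644
glass [ 0.5931 -0.048   0.0305] rms 1.4
glass r32 [ 0.5932 -0.0494]
pad [ 0.5886 -0.0425] 592 1.87 off [-0.0045  0.0055] 0.0071
red 1715
yel 1821
gauge [ 0.5788 -0.1251] -53.65 vs tcp [ 0.5793 -0.1242  0.0537] -54.23 0.0020227849333076175
leaf_s [ 0.5905 -0.048 ] to glass [ 0.0026 -0.    ] tool y,z units 0.053 0.039 leafdir 81.4 along/lat mm 0.36 -2.62
```

The force is now (-0.8,-5.9) N. It points straight back along the leaf, which fits a seated leaf with no horn contact. I hold that light press for about a second.

>>> {"method": "send_rows", "body": {"targets": [[[1, 0, 0.008, -0.01, 0], [1, 0, 0.008, -0.01, 0], [1, 0, 0.008, -0.01, 0], [1, 0, 0.008, -0.01, 0]]]}}

```text
t: 9.65
eef_pos: [0.5794, -0.1241, 0.0539]
tcp_rot: [0.637, 0.319, 0.622, -0.325]
ft_force: [-3.0, -5.1, -2.4]
gripper_width: 0.0239
```

>>> {"method": "send_rows", "body": {"targets": [[[1, 0, 0.008, -0.01, 0], [1, 0, 0.008, -0.01, 0], [1, 0, 0.008, -0.01, 0], [1, 0, 0.008, -0.01, 0]]]}}

```text
t: 10.05
eef_pos: [0.5794, -0.124, 0.054]
tcp_rot: [0.637, 0.318, 0.622, -0.326]
ft_force: [-1.7, -5.3, -2.4]
gripper_width: 0.0239
```

>>> {"method": "send_rows", "body": {"targets": [[[1, 0, 0.004, -0.014, 0], [1, 0, 0.004, -0.014, 0], [1, 0, 0.006, -0.012, 0], [1, 0, 0.006, -0.012, 0], [1, 0, 0.006, -0.012, 0], [1, 0, 0.006, -0.012, 0]]]}}

```text
t: 10.65
eef_pos: [0.5793, -0.1239, 0.0542]
tcp_rot: [0.639, 0.316, 0.62, -0.327]
ft_force: [-1.0, -5.2, -1.5]
gripper_width: 0.0242
```

```bash
python3 look.py w13; python3 look.py s13 side;  python3 look.py sc13 scene
python3 - <<'E'
import cv2,numpy as np
a=cv2.imread("pics/s13.png")[160:280,240:400]; b=cv2.imread("pics/sc13.png")[240:360,240:400]
cv2.imwrite("pics/both13.png",np.hstack([cv2.resize(x,(400,300),interpolation=2) for x in (a,b)]))
E
```

```text
10.65 [ 0.5793 -0.1239  0.0542] yaw(z) -54.15 tilt [-1.    -0.002  0.03 ] [-1.02 -5.15 -1.5 ] 0.024244837966351355
10.7 [ 0.5793 -0.1239  0.0542] yaw(z) -54.15 tilt [-1.    -0.002  0.03 ] [-0.8  -6.06 -2.11] 0.02376149745852763
10.75 [ 0.5793 -0.1239  0.0541] yaw(z) -54.15 tilt [-1.    -0.002  0.03 ] [-0.77 -6.57 -2.3 ] 0.024099530840963942
```

View pics/w13.png

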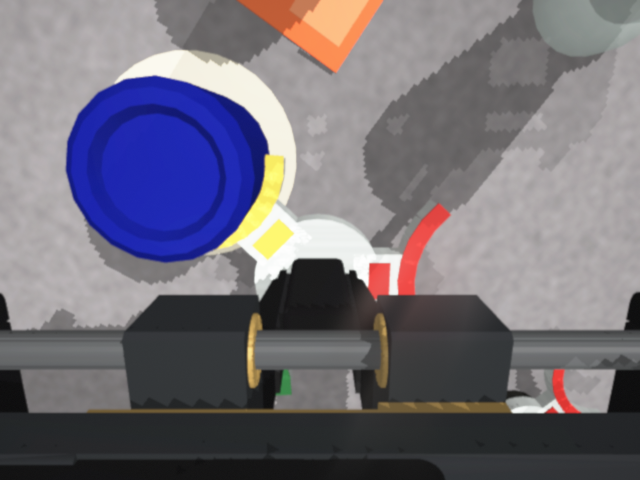

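View pics/both13.png

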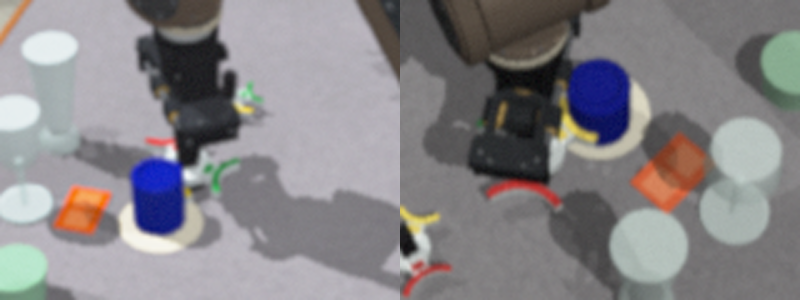

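>>> {"method": "send_rows", "body": {"targets": [[[1, 0.02, 0.003, -0.005, 0], [1, 0.02, 0.003, -0.005, 0], [1, 0.02, 0.003, -0.005, 0]]]}}

```text
t: 11.1
eef_pos: [0.5795, -0.124, 0.0525]
tcp_rot: [0.639, 0.316, 0.62, -0.327]
ft_force: [-4.3, -4.4, 12.2]
gripper_width: 0.024
```

>>> {"method": "send_rows", "body": {"targets": [[[1, 0.02, 0.003, -0.005, 0]]]}}

```text
t: 11.2
eef_pos: [0.5795, -0.1239, 0.0525]
tcp_rot: [0.639, 0.316, 0.62, -0.327]
ft_force: [-4.9, -4.5, 13.3]
gripper_width: 0.0238
```

>>> {"method": "send_rows", "body": {"targets": [[[1, 0, 0, 0, 0], [1, 0, 0.002, -0.004, 0], [1, 0, 0.002, -0.004, 0]]], "force": 5}}

```text
t: 11.5
eef_pos: [0.5798, -0.1236, 0.0528]
tcp_rot: [0.64, 0.316, 0.619, -0.327]
ft_force: [-0.8, -6.0, 0.6]
gripper_width: 0.0241
```

```bash
python3 look.py w14
```

```text
11.5 [ 0.5798 -0.1236  0.0528] yaw(z) -54.13 tilt [-0.999 -0.001  0.033] [-0.78 -5.97  0.64] 0.024147353863459054
```

Force is along the leaf at about 6 N and the vertical load is relieved. I open the fingers part way.

>>> {"method": "send_rows", "body": {"targets": [[[0.55, 0, 0, 0, 0], [0.55, 0, 0, 0, 0], [0.55, 0, 0, 0, 0], [0.55, 0, 0, 0, 0]]]}}

```text
t: 11.95
eef_pos: [0.58, -0.1225, 0.0526]
tcp_rot: [0.639, 0.317, 0.62, -0.327]
ft_force: [0.2, -1.2, 0.3]
gripper_width: 0.0424
```

```bash
python3 look.py w15
```

```text
11.95 [ 0.58   -0.1225  0.0526] yaw(z) -54.15 tilt [-0.999 -0.     0.032] [ 0.16 -1.2   0.28] 0.0424165114529582
```

View pics/w15.png

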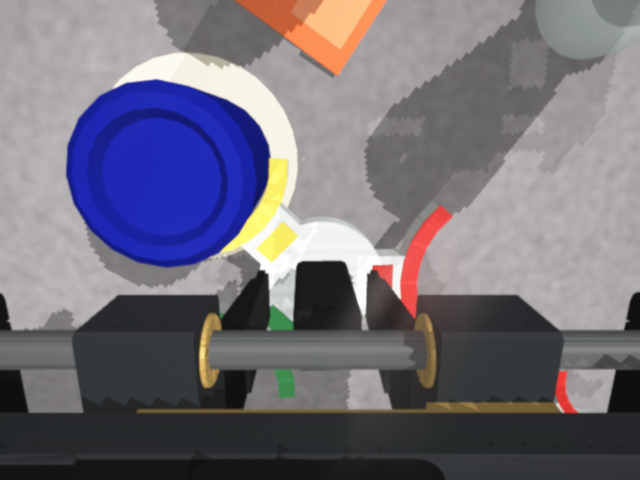

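>>> {"method": "send_rows", "body": {"targets": [[[0.55, -0.3, 0, 0, 0], [0.55, -0.6, 0, 0, 0], [0.55, -0.8, 0, 0, 0], [0.55, -0.8, 0, 0, 0], [0.55, -0.8, -0.2, 0, 0], [0.55, 0, 0, 0, 0]]]}}

```text
t: 12.6
eef_pos: [0.5705, -0.1232, 0.1928]
tcp_rot: [0.639, 0.317, 0.62, -0.327]
ft_force: [-0.0, 0.1, -0.7]
gripper_width: 0.043
```

```bash
python3 look.py w16;sed -i 's/zf=st.*/zf=0.0/' rel.py; python3 rel.py w16
```

```text
12.6 [ 0.5705 -0.1232  0.1928] yaw(z) -54.13 tilt [-1.    -0.     0.031] [-0.02  0.13 -0.72] 0.04296053651301672
glass [ 0.5926 -0.0476  0.0307] rms 0.41
glass r32 [ 0.5926 -0.0483]
pad [ 0.5888 -0.0423] 533 1.23 off [-0.0037  0.0052] 0.0064
red 1022
yel 762
gauge [ 0.5794 -0.1256] -53.36 vs tcp [ 0.5705 -0.1232  0.1928] -54.13 0.0020302675262483805
leaf_s [ 0.5908 -0.0484] to glass [0.0018 0.0009] tool y,z units 0.049 0.009 leafdir 81.6 along/lat mm 1.12 -1.67
```

View pics/w16o.png

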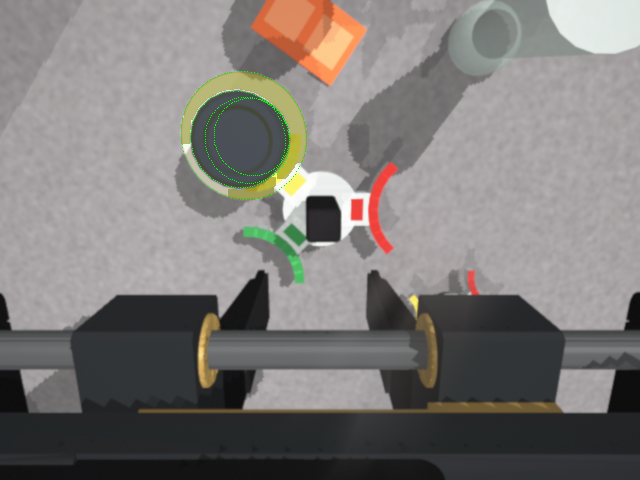

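Run:
```python
from fg import *
from scipy.optimize import least_squares
st,c=pickle.load(open("pics/w16.pkl","rb")); cm=cam(c,st)
M=cmasks(c,(235,150,405,290)); A=dict(red=(0,.088,.042),grn=(-135,.083,.037)); P={}
for k in A:
    n,l,s,_=cv2.connectedComponentsWithStats(M[k].astype(np.uint8)); i=1+np.argmax(s[1:,4]); v,u=np.nonzero(l==i); P[k]=bp(cm,np.c_[u,v],.028)[:,:2]
def f(p):
    o=[]
    for k,(a,dd,rr) in A.items():
        t=p[2]+np.radians(a); v=P[k]-(p[:2]+dd*np.array([np.cos(t),np.sin(t)]))
        an=np.angle(np.exp(1j*(np.arctan2(v[:,1],v[:,0])-t-np.pi)))
        o+= [np.hypot(*v.T)-(rr+.0042), [30*rr*an.mean()]]
    return np.concatenate(o)
for F in (f,):
    q=least_squares(F,[.579,-.125,-.94],loss='soft_l1',f_scale=.001).x
    t=q[2]+np.radians(135); ls=q[:2]+.078*np.array([np.cos(t),np.sin(t)])
    print(q[:2].round(4),np.degrees(q[2]).round(2),"leaf_s",ls.round(4))
    for pad in ((.5888,-.0423),(.5886,-.0427),(.5884,-.0417)): print(np.hypot(*(ls-pad)).round(4))
```

```text
[ 0.5804 -0.1248] -54.08 leaf_s [ 0.5927 -0.0478]
0.0067
0.0065
0.0074
```

```bash
python3 look.py sc17 scene
python3 - <<'E'
from h import *
a=pickle.load(open("pics/scene0.pkl","rb"))["pixels"].astype(int); b=pickle.load(open("pics/sc17.pkl","rb"))[1]["pixels"].astype(int)
d=np.abs(a-b).sum(2)
for n,(u,v) in dict(pils=(339,348),gob=(377,314)).items(): print(n,(d[v-25:v+25,u-15:u+15]>90).mean())
E
python3 -c "
from rig import r
print(r.hand_in())"
```

```text
12.65 [ 0.5702 -0.1229  0.1909] yaw(z) -54.13 tilt [-1.    -0.002  0.029] [ 0.82  1.22 -0.5 ] 0.042882189960418496
pils 0.0
gob 0.0
the job is handed in; nothing more can be done
None
```

I pressed the yellow 32 mm leaf home on the glass beside the orange card, left the gauge standing nested against it, and handed the job in at about 12.7 s.

- **Choosing the leaf:** I picked it from the camera images rather than by trying all three leaves. The three glasses measured about 30, 35 and 40 mm in radius, all reading about 2 mm small, which makes the card's glass the 32 mm one. Only the yellow leaf ever touched it.
- **The press:** the first touch came on one horn, so I shifted the gauge about 1 mm until the force pointed back along the leaf. I then held about 5–6 N for over a second, level to about 0.03 rad. One reading peaked at about 15 N while seating the leaf, heavier than intended but under the 20 N limit.
- **Release:** I lowered the gauge onto its foot, opened the fingers and raised the arm clear.

**Last checks:**
- **Nesting:** the leaf's arc centre is at (0.5927, -0.0478) and the glass's axis is at (0.5926, -0.0476). That puts the arc centre 6.5–7.4 mm from the pad's centre, depending on which pad measurement is used. This agrees with 6 mm within vision error but sits at the high side. At the high end it would be inside the final limit (8 mm) but over the 7 mm limit for the press.
- **Other glassware:** the pilsner and goblet look unchanged in the scene camera. I did not check the votive the same way, but the arm did not go near it.
- **Disagreement:** an earlier fit of the gauge was about 2 mm off because the glass partly hid the yellow leaf. I refitted from the red and green leaves instead.

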